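# Pack three bearings from the lever dispenser into the tin

## Task

Pack three bearings, no more and no fewer: push the open tin beside the bearing dispenser in under its lip until it meets the front plate, press the red lever fully down three times, letting it come right up again each time, so that three bearings drop into the tin. Then draw the tin out clear of the lip and shut its lid fully, leaving the rest of the bearings in the dispenser and the lever up. Do not tip the tin over or disturb the mug, spray can, oil bottle and engine cylinder standing round it.

Things in the scene. Friction and masses are not known exactly. Their poses are not given: they have to be found in the camera images.
- dispenser: Grey bench magazine, fixed, with five ball bearings stacked in a cage of four rods. Origin: on the bench under the stack's axis. It delivers to its own -y (the robot's right at yaw 0); the red lever sticks out to its +y. Foot: x -65 to 65, y -10 to 130 mm. The cage is 78 x 70 mm in plan, its top 232 mm high. A slide pushes the lowest bearing out; the next sinks down only when the lever is fully up.
- lip (a point): Middle of the edge of the feed table's lip, at (0, -30, 88) mm in the dispenser's frame; the lip is 6 mm thick and 80 mm wide in x. Bearings (x -26 to 26) drop just in front of it, at y = -30 to -85 mm. Below it, at y = -10 mm, is the upright front plate that stops the tin (x -52 to 52, z 0 to 66 mm). The open lid clears the lip while the tin's origin is at x = 0 to 35 mm.
- lever_pivot (a point): Axis of the lever, at (0, 65, 165) mm in the dispenser's frame; the axis runs along the dispenser's x.
- lever (a joint): Angle of the red hand lever: 0 up (at rest, arm 27 degrees above level), 0.95 rad fully down at its stop (27 degrees below level). A bearing drops off at about 0.83 rad. Pressing at the palm plate takes about 5 N at the top and 10 N at the bottom; a spring brings the lever up again by itself.
- lever_pad (a point): Middle of the top of the red palm plate (64 mm across, 62 mm along the lever) at the lever's end; moves with it. 150 mm along the lever from the pivot and 18 mm above its centre line: 125 mm in y and 85 mm in z from the pivot when up, 142 and -53 mm when fully down (dispenser's axes).
- tin: Open blue steel tin, loose, 0.8 kg, empty but for thin taps lying on its floor (look only). Origin: centre of its underside. 131 mm (x) by 221 mm (y), walls 2 mm thick and 70 mm high, floor 2 mm. The lid is hinged on the far (+x) long side at x = 69, z = 71 mm; open, it stands to about 210 mm. Its short +y side goes under the lip; the open lid passes behind it. With the lid open it balances about 18 mm to the +x of its origin.
- tin_lid (a joint): Opening angle of the tin's lid: 0 shut, 1.57 upright, 1.83 fully open, leaning back. The lid reaches 135 mm from its hinge and is 228 mm wide; its outer face lies 2 mm above the hinge when shut; its rim is 17 mm deep. A stiff hinge (0.35 N m): it stays wherever it is left and must be pushed all the way.
- bearing_0: Steel ball bearing, 52 mm across, 15 mm thick, 0.15 kg; number 1 from the bottom of the stack. Origin: centre of its underside (axis along z).
- bearing_1: Steel ball bearing, 52 mm across, 15 mm thick, 0.15 kg; number 2 from the bottom of the stack. Origin: centre of its underside (axis along z).
- bearing_2: Steel ball bearing, 52 mm across, 15 mm thick, 0.15 kg; number 3 from the bottom of the stack. Origin: centre of its underside (axis along z).
- bearing_3: Steel ball bearing, 52 mm across, 15 mm thick, 0.15 kg; number 4 from the bottom of the stack. Origin: centre of its underside (axis along z).
- bearing_4: Steel ball bearing, 52 mm across, 15 mm thick, 0.15 kg; number 5 from the bottom of the stack. Origin: centre of its underside (axis along z).
- mug: Green and white mug, 88 mm high, a bystander. Origin: centre of its underside.
- spray_blue: Blue and yellow spray can, 66 mm across, 205 mm high, a bystander. Origin: centre of its underside.
- oil_bottle_a: Tan and black oil bottle, 72 mm across, 193 mm high, a bystander. Origin: centre of its underside.
- barrel: Finned aluminium engine cylinder, 128 x 125 x 60 mm, a bystander. Origin: centre of its underside.
Mind the look-alikes: they are no part of the job. Leave any green or pink look-alike of the bearing_4 alone.

How it is judged (in metres and radians):
On the way, in this order (a step that is already met when the one before it is completed fails the run):
1. the tin has been slid in under the lip of the dispenser, against its front plate (y of tin in the frame of dispenser above -0.138 m and x of tin in the frame of dispenser between -0.02 and 0.038 m and value of joint lever below 0.1 rad), for 0.1 s.
2. the lever has been pressed down fully for the first time (value of joint lever above 0.8 rad), for 0.05 s.
3. the lever has come fully up again and the first bearing lies in the tin (value of joint lever below 0.05 rad and x of bearing_0 in the frame of tin between -0.064 and 0.064 m and y of bearing_0 in the frame of tin between -0.108 and 0.108 m and z of bearing_0 in the frame of tin between -0.01 and 0.068 m), for 0.1 s.
4. the lever has been pressed down fully for the second time (value of joint lever above 0.8 rad), for 0.05 s.
5. the lever has come fully up again and the second bearing lies in the tin (value of joint lever below 0.05 rad and x of bearing_1 in the frame of tin between -0.064 and 0.064 m and y of bearing_1 in the frame of tin between -0.108 and 0.108 m and z of bearing_1 in the frame of tin between -0.01 and 0.068 m), for 0.1 s.
6. the lever has been pressed down fully for the third time (value of joint lever above 0.8 rad), for 0.05 s.
7. the lever has come fully up again and the third bearing lies in the tin (value of joint lever below 0.05 rad and x of bearing_2 in the frame of tin between -0.064 and 0.064 m and y of bearing_2 in the frame of tin between -0.108 and 0.108 m and z of bearing_2 in the frame of tin between -0.01 and 0.068 m), for 0.1 s.
At the end, for the whole second after the job is handed in: The lowest three bearings lie in the tin, the other two in the magazine; the lever is up (under 0.05 rad); the tin stands flat and still on the bench, clear of the lip (its origin over 140 mm from the dispenser's along y), its lid shut (under 0.06 rad) (all of step 7 and x of bearing_0 in the frame of tin between -0.064 and 0.064 m and y of bearing_0 in the frame of tin between -0.108 and 0.108 m and z of bearing_0 in the frame of tin between -0.01 and 0.068 m and x of bearing_1 in the frame of tin between -0.064 and 0.064 m and y of bearing_1 in the frame of tin between -0.108 and 0.108 m and z of bearing_1 in the frame of tin between -0.01 and 0.068 m and horizontal distance between each of bearing_3, bearing_4 and dispenser below 0.012 m and height (world z) of each of bearing_3, bearing_4 above 0.08 m and value of joint tin_lid below 0.06 rad and angle between tin's own z axis and vertical below 0.05 rad and height (world z) of tin below 0.01 m and y of tin in the frame of dispenser below -0.14 m and linear speed of tin below 0.02 m/s); the robot touches nothing.
It fails at once if the mug is moved by more than 30 mm (distance of mug from where it was at the start of the episode above 0.03 m).
It fails at once if the spray can is moved by more than 30 mm (distance of spray_blue from where it was at the start of the episode above 0.03 m).
It fails at once if the oil bottle is moved by more than 30 mm (distance of oil_bottle_a from where it was at the start of the episode above 0.03 m).
It fails at once if the engine cylinder is moved by more than 30 mm (distance of barrel from where it was at the start of the episode above 0.03 m).
It fails at once if the tin is tipped by more than 0.35 rad (angle between tin's own z axis and vertical above 0.35 rad).
It also fails if it takes over 70 s, if anything falls off the work surface, if the arm or the gripper's body presses on something with over 40 N, if the wrist force passes 120 N, or if a joint passes its speed limit or range.

## Robot

A 6-joint arm with a two-finger parallel gripper is mounted at the origin on a cart in front of the work surface, level with it; the furniture and walls round the work are solid. World frame = base frame: x ahead of the robot, y to its left, z up, the work surface at z = 0. Lengths are in mm, angles in rad, forces in N, time in s.
With the tool pointing down it reaches from about 275 to 975 mm from the base axis. Payload 8.4 kg.
Tool frame: the origin (TCP) lies midway between the tips of the shut fingers; the grasp point (between the pads) lies 19 mm behind it (ctrl.grip_depth is the distance from the TCP to the grasp point, in mm); z points along the fingers, y is the line along which they close (so a half turn about z gives the same grasp; the last joint's range is limited). The gripper opens to 92 mm and grips with 3 to 60 N. Pads are 20 mm wide; open, the fingers measure 128 mm over their backs; the gripper's body (75 mm by 189 mm) begins 69 mm behind the grasp point.
Start: joints at [1.203, 0.353, 1.633, -0, 1.155, -0.002], TCP at [223.559, 583.652, 214.583] pointing down, gripper open.
Joint ranges: [-2.63, 2.63], [-0.92, 2.1], [0.06, 2.66], [-1.3, 4.44], [0, 2.69], [-3.02, 3.02]. Speed limits (rad/s): [2.22, 2.22, 2.79, 3.14, 3.14, 3.14].

## Interface

Orientations are given as a 3x3 rotation matrix whose columns are the frame's x, y, z axes.
In Python, from plant import monitor, optics, workorder, ctrl gives the robot as it stands.
- The arm moves only by the tool play_rows, never from a script. Its argument "motion" is a list that holds one entry, the list of rows, each a list of 7 numbers: the shift along the world's x, y, z in units of 0.6 m (1.0 is 0.6 m), then the turn, a rotation vector about the world's x, y, z in units of pi/2 rad (1.0 is pi/2 rad), then the opening, from 0 (shut) to 1 (fully open). In form: [[[x, y, z, ax, ay, az, claw], ...]]. A call has 1 to 20 rows; each row is the pose to reach, as a shift and turn from the pose commanded when the call began; what a row does not reach only later rows make up. A row lasts 1/10 s, in which the tool goes at most 50 mm and 8.59 degrees, less where a joint would pass 70% of its speed; a pose out of reach is approached as far as the arm can. A call with a number of a shift or a turn outside -1 to 1 is refused whole. A call with a gripper value outside its range is refused whole. The fingers move at their own pace and stop on an object; "squeeze" is the grip in N (left out, the last holds). Time passes only in rows, so rows that repeat a pose let the fingers close. It gives the time, the measured TCP pose, the force, the opening and the grip force at its end, in the units of the state.
- monitor.observe(): the state, without advancing time (a new reading comes with each control period).
- optics.grab_frame(name): name is "side" or "top"; returns a dict with "frame" (400x640x3 uint8, blue, green, red), "fx", "fy", "cx", "cy" (pixels), "dist_coeffs" ([k1, k2, p1, p2, k3] as OpenCV has them; the pictures are not rectified), "view" (4x4, takes a point from world to camera coordinates). Camera axes: x right, y down, z forward; pixel columns grow to the right and rows downward; lengths in mm; the calibration is good to about 2 mm. A picture is of the moment at which its call begins. There is no depth.
- workorder.job_done(): hands the job in; it is judged then, once.
The state is a dict: "time_s": time; "joints": joint angles; "dq": joint speeds; "tau": joint torques, N m; "tool_pos": TCP position; "tcp_rot": TCP orientation; "contact_force": force on the tool from outside, world axes, zero at the start; "ft_torque": the same for the moment, N m; "gripper_width": opening from 0.0 (shut) to 1.0 (fully open); "grip_force": force on a finger pad.
Only numpy, scipy, OpenCV 4.12 (cv2) and the standard library are available. Lean on these libraries where they do the work, as an engineer would, in place of code of your own. Each camera call takes 0.05 s, during which the arm holds its last target. There are 200 camera calls.

## Working session

There is one attempt and no reset: what is moved stays moved. The work goes in short steps, Python scripts to look and compute and a tool call to move; the robot and the scene stay as the last step left them, time stands still between calls to the robot, and variables do not carry over. Pictures are saved under pics/ and viewed, at most 10 in all, crops included, and the job is handed in when it is done.

Besides the shell and the picture viewer there is one more tool, called after "Call:" as a command line: name --argument value ..., lists and objects as JSON in quotes. play_rows: Moves the arm, as the interface text tells. Shifts and turns lie within -1 to 1; 1 stands for 0.6 m of shift or pi/2 rad of turn. Its arguments: {"type":"object","properties":{"motion":{"type":"array"},"squeeze":{"type":"number"}},"required":["motion"]}

```bash
mkdir -p pics; cat > h.py <<'E'
import numpy as np, cv2
from plant import monitor, optics, workorder, ctrl
def snap(n,f):
    d=optics.grab_frame(n); cv2.imwrite('pics/'+f+'.png',d['frame']); np.save('pics/'+f+'.npy',d,allow_pickle=True); return d
def load(f): return np.load('pics/'+f+'.npy',allow_pickle=True).item()
def K(d): return np.array([[d['fx'],0,d['cx']],[0,d['fy'],d['cy']],[0,0,1.]]),np.array(d['dist_coeffs'],float)
def proj(d,P):
    k,c=K(d);V=np.array(d['view']);return cv2.projectPoints(np.array(P,float).reshape(-1,3),cv2.Rodrigues(V[:3,:3])[0],V[:3,3],k,c)[0].reshape(-1,2)
def onz(d,uv,z):
    k,c=K(d);V=np.array(d['view']);R=V[:3,:3];o=-R.T@V[:3,3]
    q=cv2.undistortPoints(np.array(uv,float).reshape(-1,1,2),k,c).reshape(-1,2)
    r=np.c_[q,np.ones(len(q))]@R; z=np.broadcast_to(z,len(q)); return o+r*((z-o[2])/r[:,2])[:,None]
E
python3 - <<'E'
from h import *
for n in('side','top'):
    d=snap(n,n+'0');V=np.array(d['view']);print(n,d['fx'],-V[:3,:3].T@V[:3,3],V[2,:3])
s=monitor.observe();print(s['time_s'],s['tool_pos'],np.round(s['tcp_rot'],3))
E
```

```text
side 368.63451183200414 [394.54031216 821.23148654 731.19283552] [ 0.09399117 -0.83804299 -0.53744731]
top 444.7692187917302 [-443.34450604  331.17083163 1432.81982761] [ 0.58358553 -0.23279464 -0.77796824]
0.1 [223.40806374 583.23502072 213.93668565] [[-0.934  0.358 -0.   ]
 [ 0.358  0.934 -0.001]
 [-0.    -0.001 -1.   ]]
```

View pics/top0.png

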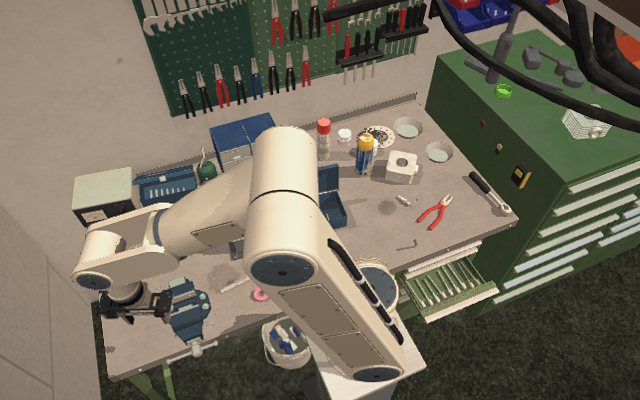

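View pics/side0.png

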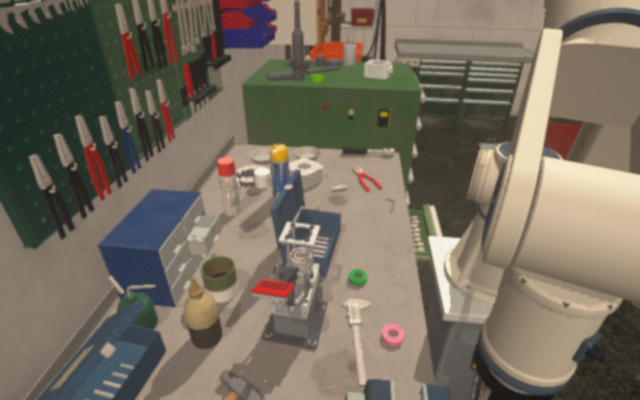

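The side picture shows the dispenser (cage ~(297,240), red lever pad ~(273,288)), with the tin behind it (~(310,235)), the mug at (218,275), oil bottle at (203,315), spray can at (280,170) and barrel at (305,172). The green ring (358,277) and pink ring (392,334) are look-alikes lying on the bench, so I'll leave them. Next is an enlarged crop.

```bash
python3 - <<'E'
from h import *
d=load('side0');im=d['frame'][160:360,180:380];cv2.imwrite('pics/c1.png',cv2.resize(im,(800,800),interpolation=cv2.INTER_CUBIC)[:,:][:600*800//600][:800])
im=d['frame'][165:355,180:380];cv2.imwrite('pics/c1.png',cv2.resize(im,None,fx=3.15,fy=3.15,interpolation=cv2.INTER_CUBIC))
E
```

```text
(no output)
```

View pics/c1.png

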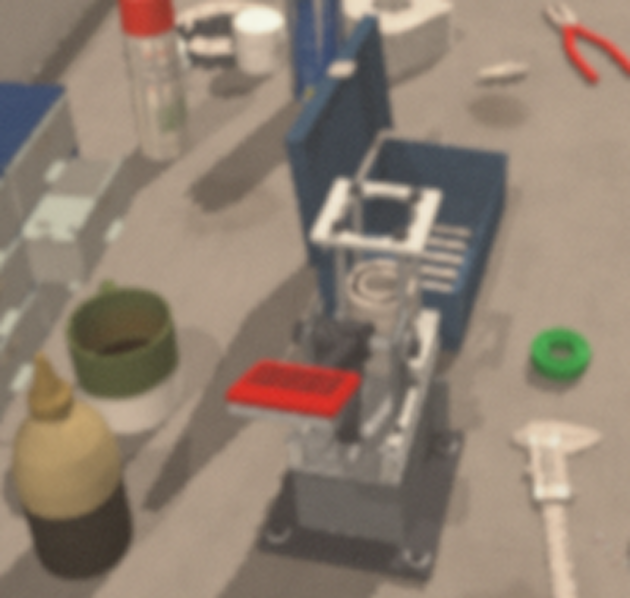

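```bash
cat > m.py <<'E'
from h import *
from scipy.optimize import least_squares
def W(p,P): 
    c,s=np.cos(p[2]),np.sin(p[2]);P=np.array(P,float);return P@np.array([[c,s,0],[-s,c,0],[0,0,1]])+[p[0],p[1],0]
def fit(d,P,uv,p0):
    f=lambda p:(proj(d,W(p,P))-uv).ravel()
    r=least_squares(f,p0,loss='soft_l1',x_scale=[10,10,.1]);return r.x,r.fun.reshape(-1,2).round(1)
def C(a): return np.array(a,float)/3.15+[180,165]
E
python3 - <<'E'
from m import *
d=load('side0')
P=[[65,130,4],[-65,130,4],[-65,-10,4],[-39,-35,232],[-39,35,232],[39,35,232]]
uv=C([[263,548],[430,578],[463,430],[442,188],[425,248],[312,240]])
for i in(0,): 
    x,r=fit(d,P,uv,[400,350,0]);print('disp',x,r.tolist())
pad=[[32,65+125-28-0,0]]
c,s=np.cos(.4712),np.sin(.4712)
PP=[[sx,65+l*c-18*s,165+l*s+18*c] for sx,l in((32,119),(-32,119),(-32,181),(32,181))]
print('pad pred',proj(d,W(x,PP)).tolist(), 'seen',C([[255,362],[362,370],[338,413],[228,398]]).tolist())
T=[[-65.5,-110.5,70],[65.5,-110.5,70],[-65.5,110.5,0]]
t,r=fit(d,T,C([[508,152],[388,138],[455,345]]),[400,100,0]);print('tin',t,r.tolist())
for n,z,u in(('mug',88,[123,320]),('oil',0,[80,545]),('greenring',10,[561,353]),('spray',0,[315,92]),):
    print(n,onz(d,C([u]),z))
E
```

```text
disp [ 5.09906752e+02  1.71031925e+02 -7.25411601e-02] [[-1.1, 0.7], [1.0, 0.5], [0.9, 1.0], [-0.0, -0.8], [-0.7, -0.9], [0.1, -2.8]]
pad pred [[263.8690644106956, 279.0264334281498], [296.94472744267523, 283.78341509431965], [288.76284917125275, 295.016155543719], [252.66081034048497, 289.60912587872735]] seen [[260.95238095238096, 279.92063492063494], [294.92063492063494, 282.46031746031747], [287.3015873015873, 296.1111111111111], [252.38095238095238, 291.3492063492064]]
tin [ 5.11904997e+02 -5.09597681e+01 -1.46824620e-01] [[0.6, -0.5], [-0.6, -2.1], [0.0, 1.8]]
mug [[724.50325003 156.64803134  88.        ]]
oil [[718.71429051 305.43035794   0.        ]]
greenring [[369.87493428  70.27713439  10.        ]]
spray [[ 6.76324110e+02 -3.49792436e+02 -1.13686838e-13]]
```

```bash
python3 - <<'E'
from m import *
d=load('side0')
def lid(a,l,y): return [69-135*l*np.cos(a),y,71+135*l*np.sin(a)]
uv=C([[508,152],[388,138],[455,345],[375,18],[292,138]])
f=lambda p:(proj(d,W(p,[[-65.5,-110.5,70],[65.5,-110.5,70],[-65.5,110.5,0],lid(p[3],1,-114),lid(p[3],1,114)]))-uv).ravel()
r=least_squares(f,[512,-50,-.1,1.7],loss='soft_l1',x_scale=[10,10,.1,.1]);t=r.x;print(t,r.fun.reshape(-1,2).round(1).tolist())
print('spray top',onz(d,[[280,148]],205),'barrel',onz(d,[[306,165]],60),onz(d,[[303,187]],0))
D=[509.9,171,-.0725]
im=cv2.resize(d['frame'],None,fx=3.15,fy=3.15,interpolation=cv2.INTER_CUBIC)
def dr(P,c): cv2.polylines(im,[np.int32(proj(d,P)*3.15)],True,c,1,cv2.LINE_AA)
for z in(0,70): dr(W(t,[[a,b,z] for a,b in((-65.5,-110.5),(65.5,-110.5),(65.5,110.5),(-65.5,110.5))]),(0,255,255))
dr(W(t,[lid(t[3],0,-114),lid(t[3],1,-114),lid(t[3],1,114),lid(t[3],0,114)]),(255,255,0))
dr(W(D,[[-65,-10,4],[65,-10,4],[65,130,4],[-65,130,4]]),(0,255,0))
dr(W(D,[[a,b,232] for a,b in((-39,-35),(39,-35),(39,35),(-39,35))]),(0,255,0))
cv2.imwrite('pics/c2.png',im[520:1118,567:1197])
E
```

```text
[ 5.11770967e+02 -4.84538500e+01 -1.42340556e-01  1.60559579e+00] [[0.5, -0.2], [-0.9, -1.6], [0.2, 2.4], [0.1, -1.5], [-0.1, 0.2]]
spray top [[ 659.39988703 -320.42346702  205.        ]] barrel [[ 595.64084931 -486.81087427   60.        ]] [[ 597.78076661 -414.14496291    0.        ]]
```

View pics/c2.png

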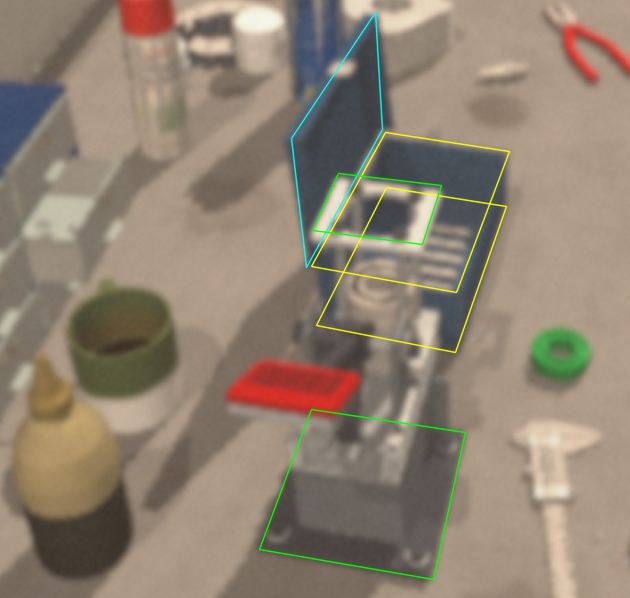

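Call:
play_rows --motion '[[[0,0,0.1,0,0,0.07,1],[0,0,0.193,0,0,0.142,1],[0,0,0.193,0,0,0.142,1],[0.38,-0.8,0.193,0,0,0.142,1],[0.38,-0.8,0.193,0,0,0.142,1],[0.38,-0.8,0.193,0,0,0.142,1],[0.38,-0.8,0.193,0,0,0.142,1],[0.38,-0.8,0.193,0,0,0.142,1],[0.38,-0.8,0.193,0,0,0.142,1],[0.38,-0.8,0.193,0,0,0.142,1],[0.38,-0.8,0.193,0,0,0.142,1],[0.38,-0.8,0.193,0,0,0.142,1],[0.38,-0.8,0.193,0,0,0.142,1],[0.38,-0.8,0.193,0,0,0.142,1],[0.38,-0.8,0.193,0,0,0.142,1]]]'

```text
time_s: 1.6
tool_pos: [452.6, 100.5, 330.1]
tcp_rot: [[-0.989, 0.146, -0.0], [0.146, 0.989, -0.001], [-0.0, -0.001, -1.0]]
contact_force: [-0.5, 0.1, -0.2]
gripper_width: 1.004
grip_force: 0.0
```

Call:
play_rows --motion '[[[0.102,-0.435,0,0,0,0,1],[0.102,-0.435,0,0,0,0,1],[0.102,-0.435,0,0,0,0,1],[0.102,-0.435,0,0,0,0,1],[0.102,-0.435,0,0,0,0,1],[0.102,-0.435,0,0,0,0,1],[0.102,-0.435,-0.3,0,0,0,1],[0.102,-0.435,-0.3,0,0,0,1],[0.102,-0.435,-0.3,0,0,0,1],[0.102,-0.435,-0.3,0,0,0,1],[0.102,-0.435,-0.3,0,0,0,1]]]'

```text
time_s: 2.7
tool_pos: [509.6, -155.2, 146.3]
tcp_rot: [[-0.99, 0.142, -0.008], [0.142, 0.99, 0.003], [0.008, 0.002, -1.0]]
contact_force: [0.9, -0.2, -0.8]
gripper_width: 1.002
grip_force: 0.0
```

```bash
python3 - <<'E'
from h import *
a=snap('side','s1')['frame'][140:300,220:400];b=snap('top','t1')['frame'][110:300,200:440]
cv2.imwrite('pics/c3.png',np.vstack([cv2.resize(a,(500,444))[:280],cv2.resize(b,(500,396))[:320]]))
b=cv2.resize(b,None,fx=1.6,fy=2)
a=cv2.resize(a,None,fx=2.2,fy=2.2)
h=380
o=np.zeros((h,800,3),np.uint8);o[:352,:396]=a[:352,:396];o[:380,400:784]=b[:380,:384];cv2.imwrite('pics/c3.png',o)
print(monitor.observe()['tool_pos'])
E
```

```text
[ 513.01262529 -156.51599577  150.89959996]
```

View pics/c3.png

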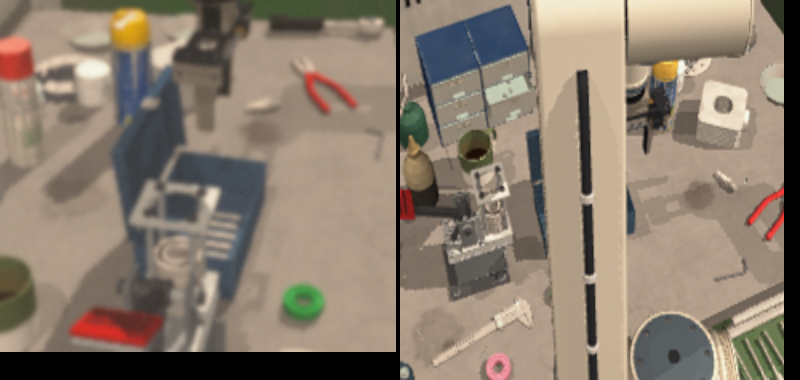

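The gripper straddles the tin's far short wall, clear of the spray can and lid. I'll go down and grip.

Call:
play_rows --motion '[[[0,-0.006,-0.09,0,0,0,1],[0,-0.006,-0.14,0,0,0,1],[0,-0.006,-0.175,0,0,0,1],[0,-0.006,-0.175,0,0,0,1],[0,-0.006,-0.175,0,0,0,0],[0,-0.006,-0.175,0,0,0,0],[0,-0.006,-0.175,0,0,0,0],[0,-0.006,-0.175,0,0,0,0],[0,-0.006,-0.175,0,0,0,0],[0,-0.006,-0.175,0,0,0,0],[0,-0.006,-0.175,0,0,0,0],[0,-0.006,-0.175,0,0,0,0]]]' --squeeze 25

```text
time_s: 4.0
tool_pos: [512.7, -161.0, 45.3]
tcp_rot: [[-0.99, 0.142, -0.0], [0.142, 0.99, 0.0], [0.0, 0.0, -1.0]]
contact_force: [-0.3, 0.4, 0.5]
gripper_width: 0.325
grip_force: 0.0
```

Call:
play_rows --motion '[[[0,0,0,0,0,0,0],[0,0,0,0,0,0,0],[0,0,0,0,0,0,0],[0,0,0,0,0,0,0],[0,0,0,0,0,0,0],[0,0,0,0,0,0,0]]]' --squeeze 25

```text
time_s: 4.6
tool_pos: [512.6, -160.8, 45.3]
tcp_rot: [[-0.99, 0.142, -0.0], [0.142, 0.99, 0.0], [0.0, 0.0, -1.0]]
contact_force: [-0.3, 1.5, -0.2]
gripper_width: 0.022
grip_force: 25.0
```

Call:
play_rows --motion '[[[0.002,0.018,0,0,0,0.01,0],[0.004,0.036,0,0,0,0.02,0],[0.006,0.054,0,0,0,0.03,0],[0.008,0.072,0,0,0,0.04,0],[0.011,0.09,0,0,0,0.0445,0],[0.014,0.108,0,0,0,0.0445,0],[0.016,0.126,0,0,0,0.0445,0],[0.018,0.14,0,0,0,0.0445,0],[0.019,0.147,0,0,0,0.0445,0],[0.019,0.147,0,0,0,0.0445,0],[0.019,0.147,0,0,0,0.0445,0]]]'

```text
time_s: 5.7
tool_pos: [524.1, -72.1, 45.3]
tcp_rot: [[-0.997, 0.073, -0.0], [0.073, 0.997, 0.001], [0.0, 0.001, -1.0]]
contact_force: [0.8, 3.1, -1.5]
gripper_width: 0.02
grip_force: 25.0
```

```bash
python3 - <<'E'
from h import *
d=snap('side','s2');a=d['frame'][150:330,200:400]
cv2.imwrite('pics/c4.png',cv2.resize(a,None,fx=3.3,fy=3.3,interpolation=cv2.INTER_CUBIC))
E
```

```text
(no output)
```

View pics/c4.png

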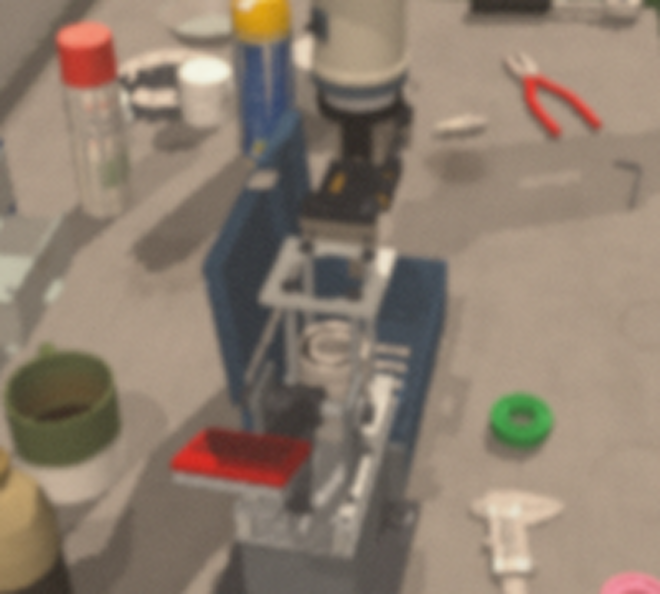

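The tin is aligned with the dispenser and its lid passes on the far side of the cage. Now I'll push it home.

Call:
play_rows --motion '[[[0.0005,0.005,0,0,0,0,0],[0.001,0.01,0,0,0,0,0],[0.001,0.014,0,0,0,0,0],[0.0015,0.018,0,0,0,0,0],[0.0015,0.018,0,0,0,0,0]]]'

```text
time_s: 6.25
tool_pos: [524.8, -63.7, 45.5]
tcp_rot: [[-0.997, 0.071, -0.0], [0.071, 0.997, -0.003], [0.0, -0.003, -1.0]]
contact_force: [-3.2, -15.1, -0.8]
gripper_width: 0.016
grip_force: 25.0
```

Contact with the plate at 15 N. I'll release and go up.

Call:
play_rows --motion '[[[0,-0.003,0,0,0,0,0],[0,-0.003,0,0,0,0,0.5],[0,-0.003,0,0,0,0,0.5],[0,-0.003,0,0,0,0,0.5],[0,-0.003,0,0,0,0,0.5],[0,-0.003,0.04,0,0,0,0.5],[0,-0.003,0.1,0,0,0,0.5],[-0.2,-0.003,0.475,0,0,0,0],[-0.2,-0.003,0.475,0,0,0,0],[-0.2,-0.003,0.475,0,0,0,0],[-0.2,-0.003,0.475,0,0,0,0],[-0.2,0.75,0.475,0,0,0,0],[-0.2,0.75,0.475,0,0,0,0],[-0.2,0.75,0.475,0,0,0,0],[-0.2,0.75,0.475,0,0,0,0],[-0.2,0.75,0.475,0,0,0,0],[-0.2,0.75,0.475,0,0,0,0],[-0.2,0.75,0.475,0,0,0,0],[-0.2,0.75,0.475,0,0,0,0],[-0.2,0.75,0.475,0,0,0,0]]]'

```text
time_s: 8.25
tool_pos: [404.6, 385.2, 330.2]
tcp_rot: [[-0.997, 0.072, 0.0], [0.072, 0.997, 0.0], [-0.0, 0.0, -1.0]]
contact_force: [1.1, 0.2, 0.5]
gripper_width: 0.01
grip_force: 0.0
```

```bash
python3 - <<'E'
from m import *
snap('top','t3')
s=monitor.observe();print(s['time_s'],s['tool_pos'])
D=[509.9,171,-.0725]
for th in(0,.2,.4,.6,.8,.95):
    a=.4712-th;p=[0,65+150*np.cos(a)-18*np.sin(a),165+150*np.sin(a)+18*np.cos(a)];print(th,W(D,[p]).round(1))
d=load('t3');a=d['frame'][130:330,130:400];cv2.imwrite('pics/c5.png',cv2.resize(a,None,fx=2.9,fy=2.9,interpolation=cv2.INTER_CUBIC))
E
```

```text
8.3 [404.36316727 391.7749074  330.69008479]
0 [[523.7 361.  249.1]]
0.2 [[524.7 375.2 222.5]]
0.4 [[525.4 383.8 193.6]]
0.6 [[525.6 386.5 163.6]]
0.8 [[525.3 383.2 133.6]]
0.95 [[524.9 376.9 111.9]]
```

View pics/c5.png

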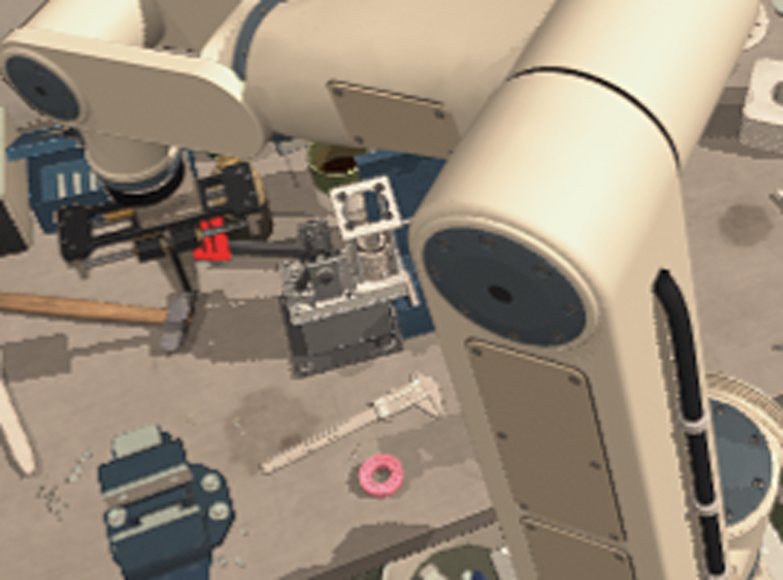

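The tin is home under the lip, and the gripper hangs beside the red pad (crop ~(212,240)) with nothing below it. First press.

Call:
play_rows --motion '[[[0.2,-0.045,0,0,0,0,0],[0.2,-0.045,0,0,0,0,0],[0.2,-0.045,0,0,0,0,0],[0.2,-0.045,-0.115,0,0,0,0],[0.2,-0.045,-0.115,0,0,0,0],[0.2,-0.035,-0.147,0,0,0,0],[0.2,-0.027,-0.18,0,0,0,0],[0.2,-0.02,-0.204,0,0,0,0],[0.2,-0.013,-0.228,0,0,0,0],[0.2,-0.011,-0.253,0,0,0,0],[0.2,-0.01,-0.278,0,0,0,0],[0.2,-0.012,-0.303,0,0,0,0],[0.2,-0.015,-0.328,0,0,0,0],[0.2,-0.019,-0.345,0,0,0,0],[0.2,-0.023,-0.358,0,0,0,0],[0.2,-0.023,-0.358,0,0,0,0],[0.2,-0.023,-0.358,0,0,0,0]]]'

```text
time_s: 10.0
tool_pos: [526.5, 371.0, 117.6]
tcp_rot: [[-0.997, 0.073, 0.003], [0.073, 0.997, 0.004], [-0.003, 0.004, -1.0]]
contact_force: [-2.3, 1.8, 16.4]
gripper_width: 0.008
grip_force: 7.4
```

```bash
python3 - <<'E'
from h import *
s=monitor.observe();print(s['time_s'],s['tool_pos'],s['contact_force'])
a=snap('side','s4')['frame'][170:350,200:400]
cv2.imwrite('pics/c6.png',cv2.resize(a,None,fx=3.3,fy=3.3,interpolation=cv2.INTER_CUBIC))
E
```

```text
10.0 [526.53313984 371.02892695 117.62099854] [-2.31048603  1.77326261 16.44039962]
```

View pics/c6.png

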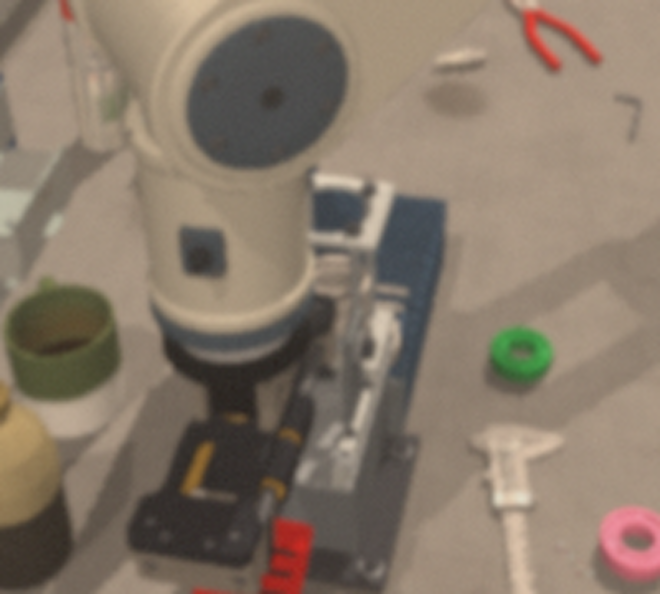

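Call:
play_rows --motion '[[[0,0,-0.005,0,0,0,0],[0,0,-0.005,0,0,0,0]]]'

```text
time_s: 10.25
tool_pos: [526.7, 371.0, 116.9]
tcp_rot: [[-0.997, 0.073, 0.004], [0.073, 0.997, 0.004], [-0.003, 0.004, -1.0]]
contact_force: [-7.8, -2.0, 34.5]
gripper_width: 0.007
grip_force: 14.2
```

At the stop for certain. I'll let the lever up and look at the tin.

Call:
play_rows --motion '[[[0,0.005,0.05,0,0,0,0],[0,0.01,0.1,0,0,0,0],[0,0.01,0.15,0,0,0,0],[0,0,0.2,0,0,0,0],[0,-0.01,0.25,0,0,0,0],[0,-0.02,0.295,0,0,0,0],[0,-0.02,0.295,0,0,0,0],[0,-0.02,0.295,0,0,0,0],[0,-0.02,0.295,0,0,0,0],[0,-0.02,0.295,0,0,0,0]]]'

```text
time_s: 11.25
tool_pos: [524.7, 357.0, 287.5]
tcp_rot: [[-0.997, 0.073, -0.002], [0.073, 0.997, -0.001], [0.002, -0.001, -1.0]]
contact_force: [-0.1, 0.1, -0.3]
gripper_width: 0.005
grip_force: 0.0
```

```bash
python3 - <<'E'
from h import *
s=monitor.observe();print(s['time_s'],s['tool_pos'],s['contact_force'])
a=snap('top','t5')['frame'][150:280,190:340];b=snap('side','s5')['frame'][190:340,230:360]
o=np.zeros((560,800,3),np.uint8);A=cv2.resize(a,None,fx=2.8,fy=2.8,interpolation=cv2.INTER_CUBIC);B=cv2.resize(b,None,fx=2.9,fy=2.9,interpolation=cv2.INTER_CUBIC)
o[:A.shape[0],:A.shape[1]]=A;o[:B.shape[0],423:423+B.shape[1]]=B;cv2.imwrite('pics/c7.png',o)
E
```

```text
11.25 [524.73848282 356.95690239 287.50942309] [-0.09301635  0.14695288 -0.28785391]
```

View pics/c7.png

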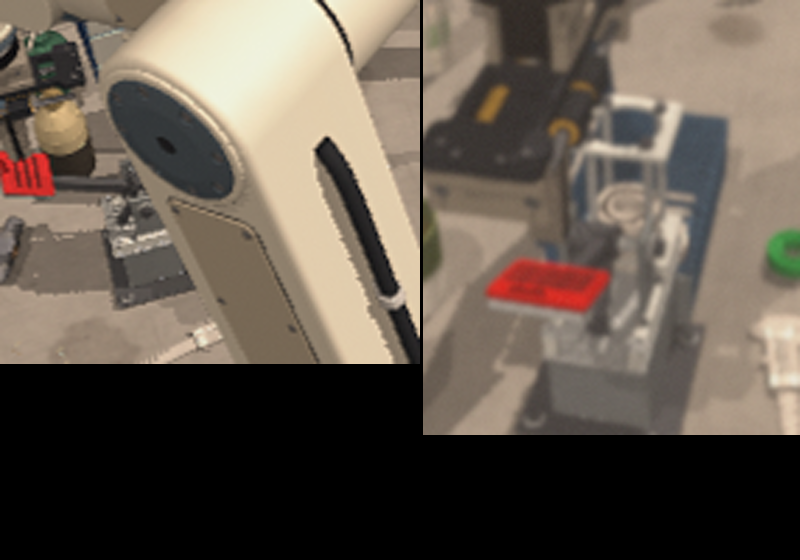

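The lever is fully up again, and the stack's top has sunk about one bearing (6 px, from row 254 to 260). Second press.

Call:
play_rows --motion '[[[0,0.013,-0.045,0,0,0,0],[0,0.022,-0.08,0,0,0,0],[0,0.03,-0.113,0,0,0,0],[0,0.035,-0.14,0,0,0,0],[0,0.04,-0.165,0,0,0,0],[0,0.042,-0.19,0,0,0,0],[0,0.042,-0.215,0,0,0,0],[0,0.04,-0.24,0,0,0,0],[0,0.035,-0.265,0,0,0,0],[0,0.025,-0.285,0,0,0,0],[0,0.02,-0.294,0,0,0,0],[0,0.02,-0.294,0,0,0,0],[0,0.02,-0.294,0,0,0,0]]]'

```text
time_s: 12.65
tool_pos: [526.8, 374.3, 115.6]
tcp_rot: [[-0.997, 0.074, 0.004], [0.074, 0.997, 0.009], [-0.003, 0.009, -1.0]]
contact_force: [-5.2, 14.8, 16.7]
gripper_width: 0.004
grip_force: 10.4
```

Call:
play_rows --motion '[[[0,0.005,0.05,0,0,0,0],[0,0.01,0.1,0,0,0,0],[0,0.01,0.15,0,0,0,0],[0,0,0.2,0,0,0,0],[0,-0.01,0.25,0,0,0,0],[0,-0.02,0.295,0,0,0,0],[0,-0.02,0.295,0,0,0,0],[0,-0.02,0.295,0,0,0,0],[0,-0.02,0.295,0,0,0,0],[0,-0.02,0.295,0,0,0,0]]]'

```text
time_s: 13.65
tool_pos: [524.7, 357.0, 287.9]
tcp_rot: [[-0.997, 0.073, -0.002], [0.073, 0.997, -0.001], [0.002, -0.002, -1.0]]
contact_force: [0.8, -0.4, -0.1]
gripper_width: 0.005
grip_force: 0.0
```

```bash
cat > st.py <<'E'
from h import *
import sys
d=snap('side',sys.argv[1]);print(monitor.observe()['time_s'])
g=lambda f:cv2.cvtColor(load(f)['frame'],cv2.COLOR_BGR2GRAY)
t=g('s2')[246:262,291:309];a=g(sys.argv[1])[240:290,285:316]
r=cv2.matchTemplate(a,t,cv2.TM_CCOEFF_NORMED);print(cv2.minMaxLoc(r))
for f in('s2','s5',sys.argv[1]):
    i=load(f)['frame'].astype(int);m=(i[...,2]>150)&(i[...,1]<90);m[:240]=0;m[:,330:]=0;y,x=np.nonzero(m);print(f,'red',x.mean(),y.mean(),len(x))
E
python3 st.py s6; python3 - <<'E'
from h import *
g=lambda f:cv2.cvtColor(load(f)['frame'],cv2.COLOR_BGR2GRAY)
t=g('s2')[246:262,291:309]
for f in('s2','s5'):print(f,cv2.minMaxLoc(cv2.matchTemplate(g(f)[240:290,285:316],t,cv2.TM_CCOEFF_NORMED))[1::2])
E
```

```text
13.7
(-0.5146855711936951, 0.4359546899795532, (7, 2), (8, 30))
s2 red 264.9470899470899 290.3703703703704 189
s5 red 271.89495798319325 288.031512605042 476
s6 red 271.8752642706131 288.00422832980973 473
s2 (1.0, (6, 6))
s5 (0.6602700352668762, (6, 12))
```

```bash
python3 - <<'E'
from h import *
g=lambda f:cv2.cvtColor(load(f)['frame'],cv2.COLOR_BGR2GRAY)
for f in('s2','s5','s6'):
    print(f,g(f)[244:284,298:303].mean(1).astype(int).tolist())
    print(cv2.matchTemplate(g(f)[240:290,290:310],g('s2')[249:258,292:308],cv2.TM_CCOEFF_NORMED).max(1).round(2).tolist())
E
```

```text
s2 [126, 99, 97, 133, 156, 150, 146, 153, 146, 133, 124, 123, 130, 148, 162, 157, 146, 153, 157, 150, 144, 139, 138, 138, 131, 124, 120, 125, 137, 146, 145, 136, 126, 123, 125, 129, 131, 132, 130, 122]
[0.550000011920929, 0.550000011920929, 0.33000001311302185, 0.10000000149011612, -0.0, 0.029999999329447746, 0.1899999976158142, 0.5, 0.8500000238418579, 1.0, 0.8500000238418579, 0.550000011920929, 0.27000001072883606, 0.15000000596046448, 0.12999999523162842, 0.15000000596046448, 0.1899999976158142, 0.30000001192092896, 0.4000000059604645, 0.3799999952316284, 0.3400000035762787, 0.36000001430511475, 0.36000001430511475, 0.4000000059604645, 0.4699999988079071, 0.5, 0.4699999988079071, 0.4399999976158142, 0.4300000071525574, 0.46000000834465027, 0.5099999904632568, 0.550000011920929, 0.550000011920929, 0.5099999904632568, 0.44999998807907104, 0.4099999964237213, 0.38999998569488525, 0.4300000071525574, 0.5099999904632568, 0.5899999737739563, 0.6299999952316284, 0.6299999952316284]
s5 [128, 95, 72, 68, 65, 66, 67, 74, 97, 132, 147, 141, 143, 151, 151, 146, 140, 142, 152, 165, 169, 156, 1
[... 1253 characters left out ...]
 -0.009999999776482582, -0.0, 0.019999999552965164, 0.0, -0.09000000357627869, -0.2199999988079071, -0.33000001311302185, -0.38999998569488525, -0.41999998688697815, -0.38999998569488525, -0.23000000417232513, 0.14000000059604645, 0.4399999976158142, 0.4699999988079071, 0.38999998569488525, 0.30000001192092896, 0.27000001072883606, 0.3499999940395355, 0.44999998807907104, 0.5199999809265137, 0.5099999904632568, 0.46000000834465027, 0.46000000834465027, 0.49000000953674316, 0.5099999904632568, 0.49000000953674316, 0.44999998807907104, 0.4000000059604645, 0.36000001430511475, 0.3400000035762787, 0.3700000047683716, 0.4300000071525574, 0.49000000953674316, 0.5299999713897705, 0.550000011920929]
```

The stack's top edge moved through rows 247, 253 and 257, so a second bearing is out. Third press.

Call:
play_rows --motion '[[[0,0.013,-0.045,0,0,0,0],[0,0.022,-0.08,0,0,0,0],[0,0.03,-0.113,0,0,0,0],[0,0.035,-0.14,0,0,0,0],[0,0.04,-0.165,0,0,0,0],[0,0.042,-0.19,0,0,0,0],[0,0.042,-0.215,0,0,0,0],[0,0.04,-0.24,0,0,0,0],[0,0.035,-0.265,0,0,0,0],[0,0.025,-0.285,0,0,0,0],[0,0.02,-0.296,0,0,0,0],[0,0.02,-0.296,0,0,0,0],[0,0.02,-0.296,0,0,0,0]]]'

```text
time_s: 15.0
tool_pos: [526.6, 374.2, 115.4]
tcp_rot: [[-0.997, 0.074, 0.004], [0.074, 0.997, 0.009], [-0.003, 0.009, -1.0]]
contact_force: [-7.3, 13.2, 22.2]
gripper_width: 0.002
grip_force: 12.6
```

Call:
play_rows --motion '[[[0,0.005,0.05,0,0,0,0],[0,0.01,0.1,0,0,0,0],[0,0.01,0.15,0,0,0,0],[0,0,0.2,0,0,0,0],[0,-0.01,0.25,0,0,0,0],[0,-0.02,0.295,0,0,0,0],[0,-0.02,0.295,0,0,0,0],[0,-0.02,0.295,0,0,0,0],[0,-0.02,0.295,0,0,0,0],[0,-0.02,0.295,0,0,0,0]]]'

```text
time_s: 16.0
tool_pos: [524.7, 357.0, 287.3]
tcp_rot: [[-0.997, 0.073, -0.002], [0.073, 0.997, -0.001], [0.002, -0.002, -1.0]]
contact_force: [0.2, 0.1, -0.3]
gripper_width: 0.003
grip_force: 0.0
```

```bash
python3 st.py s7; python3 - <<'E'
from h import *
g=lambda f:cv2.cvtColor(load(f)['frame'],cv2.COLOR_BGR2GRAY)
for f in('s6','s7'):
    print(f,g(f)[244:284,298:303].mean(1).astype(int).tolist())
print(monitor.observe()['tool_pos'])
E
```

```text
16.05
(-0.5988255739212036, 0.47237327694892883, (7, 3), (6, 34))
s2 red 264.9470899470899 290.3703703703704 189
s5 red 271.89495798319325 288.031512605042 476
s7 red 271.97473684210524 288.02315789473687 475
s6 [128, 94, 71, 67, 66, 66, 66, 68, 67, 68, 68, 71, 81, 106, 133, 145, 154, 167, 163, 152, 143, 137, 137, 143, 148, 147, 129, 114, 121, 130, 129, 124, 121, 123, 129, 134, 136, 137, 135, 128]
s7 [129, 94, 72, 66, 64, 65, 65, 66, 68, 68, 68, 69, 70, 72, 75, 90, 122, 163, 187, 177, 154, 153, 160, 148, 132, 123, 120, 122, 126, 130, 130, 126, 124, 127, 131, 135, 139, 139, 135, 128]
[524.80727285 357.02098496 287.49073282]
```

Three are out and the lever is up. Going back to the tin's short wall.

Call:
play_rows --motion '[[[0,0,0.06,0,0,0,0.5],[0,-0.7,0.07,0,0,0,0.5],[0,-0.7,0.07,0,0,0,0.5],[0,-0.7,0.07,0,0,0,0.5],[0,-0.7,0.07,0,0,0,0.5],[0,-0.7,0.07,0,0,0,0.5],[0,-0.7,0.07,0,0,0,0.5],[0,-0.7,0.07,0,0,0,0.5],[0,-0.7,0.07,0,0,0,0.5],[0,-0.7,0.07,0,0,0,0.5],[0,-0.7,0.07,0,0,0,0.5],[0,-0.7,0.07,0,0,0,0.5],[0,-0.7,-0.25,0,0,0,0.5],[0,-0.7,-0.25,0,0,0,0.5],[0,-0.7,-0.25,0,0,0,0.5],[0,-0.7,-0.25,0,0,0,0.5],[0,-0.7,-0.25,0,0,0,0.5]]]'

```text
time_s: 17.75
tool_pos: [521.3, -60.7, 134.0]
tcp_rot: [[-0.997, 0.071, -0.01], [0.071, 0.997, 0.001], [0.01, 0.001, -1.0]]
contact_force: [-0.3, -0.1, 0.2]
gripper_width: 0.503
grip_force: 0.0
```

```bash
python3 - <<'E'
from h import *
s=monitor.observe();print(s['time_s'],s['tool_pos'],s['gripper_width'])
E
```

```text
17.75 [521.30857598 -60.7165195  134.020252  ] 0.5030776016875679
```

Call:
play_rows --motion '[[[0,0,-0.08,0,0,0,0.5],[0,0,-0.13,0,0,0,0.5],[0,0,-0.155,0,0,0,0.5],[0,0,-0.155,0,0,0,0.5],[0,0,-0.155,0,0,0,0],[0,0,-0.155,0,0,0,0],[0,0,-0.155,0,0,0,0],[0,0,-0.155,0,0,0,0],[0,0,-0.155,0,0,0,0],[0,0,-0.155,0,0,0,0],[0,0,-0.155,0,0,0,0],[0,0,-0.155,0,0,0,0],[0,0,-0.155,0,0,0,0]]]' --squeeze 25

```text
time_s: 19.05
tool_pos: [525.5, -63.8, 46.4]
tcp_rot: [[-0.997, 0.072, 0.0], [0.072, 0.997, -0.001], [-0.0, -0.001, -1.0]]
contact_force: [-1.6, -6.4, 3.5]
gripper_width: 0.018
grip_force: 25.0
```

Drawing the tin out, then releasing it.

Call:
play_rows --motion '[[[-0.001,-0.012,0,0,0,0,0],[-0.002,-0.03,0,0,0,0,0],[-0.0035,-0.05,0,0,0,0,0],[-0.005,-0.07,0,0,0,0,0],[-0.0065,-0.09,0,0,0,0,0],[-0.008,-0.11,0,0,0,0,0],[-0.0095,-0.13,0,0,0,0,0],[-0.011,-0.15,0,0,0,0,0],[-0.0125,-0.17,0,0,0,0,0],[-0.0135,-0.18,0,0,0,0,0],[-0.0135,-0.186,0,0,0,0,0],[-0.0135,-0.186,0,0,0,0,0]]]'

```text
time_s: 20.25
tool_pos: [517.3, -173.9, 46.4]
tcp_rot: [[-0.997, 0.074, 0.0], [0.074, 0.997, 0.002], [0.0, 0.002, -1.0]]
contact_force: [-1.1, 5.2, 5.7]
gripper_width: 0.018
grip_force: 25.0
```

Call:
play_rows --motion '[[[0,0,0,0,0,0,0.5],[0,0,0,0,0,0,0.5],[0,0,0,0,0,0,0.5],[0,0,0,0,0,0,0.5],[0,0,0.04,0,0,0,0.5],[0,0,0.1,0,0,0,0.5],[0,0,0.45,0,0,0,0],[0,0,0.45,0,0,0,0],[0,0,0.45,0,0,0,0],[0,0,0.45,0,0,0,0],[0,0,0.45,0,0,0,0],[0,0,0.45,0,0,0,0]]]'

```text
time_s: 21.45
tool_pos: [518.2, -174.8, 318.0]
tcp_rot: [[-0.997, 0.073, 0.004], [0.073, 0.997, -0.001], [-0.004, -0.001, -1.0]]
contact_force: [0.2, 0.0, -1.1]
gripper_width: 0.01
grip_force: 0.0
```

```bash
python3 - <<'E'
from m import *
s=monitor.observe();print(s['time_s'],s['tool_pos'])
print('whitecan',onz(load('side0'),C([[163,150]]),0))
d=snap('side','s8');im=cv2.resize(d['frame'],None,fx=4,fy=4,interpolation=cv2.INTER_CUBIC)
t=[512.5,-67,-.0725]
def lid(a,l,y): return [69-135*l*np.cos(a),y,71+135*l*np.sin(a)]
def dr(P,c): cv2.polylines(im,[np.int32(proj(d,P)*4)],True,c,1,cv2.LINE_AA)
for z in(0,70): dr(W(t,[[a,b,z] for a,b in((-65.5,-110.5),(65.5,-110.5),(65.5,110.5),(-65.5,110.5))]),(0,255,255))
for a in(1.6,1.83): dr(W(t,[lid(a,0,-114),lid(a,1,-114),lid(a,1,114),lid(a,0,114)]),(255,255,0))
cv2.imwrite('pics/c8.png',im[560:1160,880:1500])
E
```

```text
21.45 [ 518.16783403 -174.80409036  317.98869011]
whitecan [[ 819.60285202 -206.99958529    0.        ]]
```

View pics/c8.png

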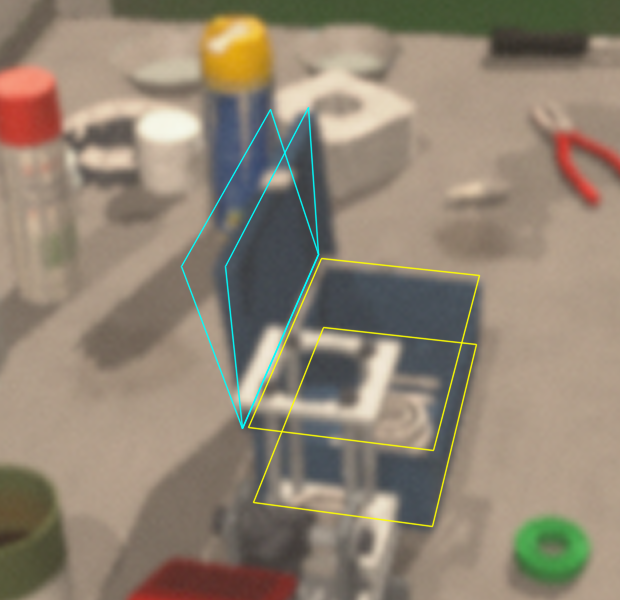

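The tin is clear of the lip and standing flat, with a bearing visible inside at (405,415). The model overlay fits, and the lid is at about 1.62 rad. I'll go behind the lid.

Call:
play_rows --motion '[[[0.182,0.166,0,0,0,0,0],[0.182,0.166,0,0,0,0,0],[0.182,0.166,0,0,0,0,0],[0.182,0.166,0,0,0,0,0],[0.182,0.166,0,0,0,0,0],[0.182,0.166,-0.22,0,0,0,0],[0.182,0.166,-0.22,0,0,0,0],[0.182,0.166,-0.22,0,0,0,0],[0.182,0.166,-0.22,0,0,0,0],[0.182,0.166,-0.22,0,0,0,0]]]'

```text
time_s: 22.5
tool_pos: [625.5, -75.7, 183.9]
tcp_rot: [[-0.997, 0.074, -0.002], [0.074, 0.997, 0.0], [0.002, -0.0, -1.0]]
contact_force: [-0.3, 0.0, 0.0]
gripper_width: 0.005
grip_force: 0.0
```

```bash
python3 - <<'E'
from m import *
s=monitor.observe();p=np.array(s['tool_pos']);print(p,s['contact_force'])
t=[512.5,-67,-.0725]
for q in([90,0,181],[70,0,181],[55,0,181],[39,0,179],[24,0,172],[9,0,162],[-4,0,151],[-15,0,137.6],[-24,0,122],[-30,0,107],[-34,0,90],[-36,0,76],[-36,0,70]):
    w=W(t,[q])[0];print(q,w.round(),((w-p)/600).round(4))
E
```

```text
[625.52869767 -75.68229447 183.94803708] [-0.32471166  0.02347038  0.01289715]
[90, 0, 181] [602. -74. 181.] [-0.0388  0.0036 -0.0049]
[70, 0, 181] [582. -72. 181.] [-0.072   0.006  -0.0049]
[55, 0, 181] [567. -71. 181.] [-0.097   0.0078 -0.0049]
[39, 0, 179] [551. -70. 179.] [-0.1236  0.0098 -0.0082]
[24, 0, 172] [536. -69. 172.] [-0.1485  0.0116 -0.0199]
[9, 0, 162] [521. -68. 162.] [-0.1734  0.0134 -0.0366]
[-4, 0, 151] [509. -67. 151.] [-0.195   0.015  -0.0549]
[-15, 0, 137.6] [498. -66. 138.] [-0.2133  0.0163 -0.0772]
[-24, 0, 122] [489. -65. 122.] [-0.2283  0.0174 -0.1032]
[-30, 0, 107] [483. -65. 107.] [-0.2382  0.0181 -0.1282]
[-34, 0, 90] [479. -65.  90.] [-0.2449  0.0186 -0.1566]
[-36, 0, 76] [477. -64.  76.] [-0.2482  0.0188 -0.1799]
[-36, 0, 70] [477. -64.  70.] [-0.2482  0.0188 -0.1899]
```

Call:
play_rows --motion '[[[-0.02,0.002,-0.005,0,0,0,0],[-0.039,0.004,-0.005,0,0,0,0],[-0.05,0.005,-0.005,0,0,0,0],[-0.061,0.005,-0.005,0,0,0,0],[-0.072,0.006,-0.005,0,0,0,0],[-0.08,0.006,-0.005,0,0,0,0],[-0.088,0.007,-0.005,0,0,0,0],[-0.097,0.008,-0.005,0,0,0,0],[-0.105,0.008,-0.006,0,0,0,0],[-0.114,0.009,-0.007,0,0,0,0],[-0.124,0.01,-0.008,0,0,0,0]]]'

```text
time_s: 23.6
tool_pos: [551.5, -68.9, 178.9]
tcp_rot: [[-0.997, 0.073, -0.0], [0.073, 0.997, -0.0], [0.0, -0.0, -1.0]]
contact_force: [3.3, 0.1, -1.0]
gripper_width: 0.003
grip_force: 1.4
```

The 3.3 N matches the hinge friction, so the lid is following. I'll continue over and down.

Call:
play_rows --motion '[[[-0.012,0.001,-0.005,0,0,0,0],[-0.025,0.002,-0.012,0,0,0,0],[-0.037,0.003,-0.02,0,0,0,0],[-0.05,0.004,-0.028,0,0,0,0],[-0.061,0.005,-0.037,0,0,0,0],[-0.072,0.005,-0.047,0,0,0,0],[-0.081,0.006,-0.058,0,0,0,0],[-0.09,0.006,-0.069,0,0,0,0],[-0.098,0.007,-0.082,0,0,0,0],[-0.105,0.008,-0.095,0,0,0,0],[-0.11,0.008,-0.107,0,0,0,0],[-0.115,0.008,-0.12,0,0,0,0],[-0.118,0.009,-0.134,0,0,0,0],[-0.121,0.009,-0.148,0,0,0,0],[-0.123,0.009,-0.16,0,0,0,0],[-0.125,0.009,-0.172,0,0,0,0],[-0.125,0.009,-0.176,0,0,0,0],[-0.125,0.009,-0.176,0,0,0,0]]]'

```text
time_s: 25.4
tool_pos: [477.0, -63.5, 73.5]
tcp_rot: [[-0.997, 0.073, -0.0], [0.073, 0.997, -0.0], [0.0, -0.0, -1.0]]
contact_force: [-0.4, 0.4, 0.1]
gripper_width: 0.004
grip_force: 0.0
```

Call:
play_rows --motion '[[[0,0,-0.002,0,0,0,0],[0,0,-0.004,0,0,0,0],[0,0,-0.006,0,0,0,0],[0,0,-0.006,0,0,0,0]]]'

```text
time_s: 25.8
tool_pos: [477.2, -63.5, 73.0]
tcp_rot: [[-0.997, 0.073, 0.0], [0.073, 0.997, -0.0], [-0.0, -0.0, -1.0]]
contact_force: [-12.9, 1.5, 48.9]
gripper_width: 0.006
grip_force: 24.5
```

Hard contact (49 N) at z = 73.0 mm, which is exactly the shut lid's height. Retreating, then a numeric check.

Call:
play_rows --motion '[[[0,0,0.01,0,0,0,0],[0,0,0.1,0,0,0,0],[-0.1,0,0.4,0,0,0,0],[-0.1,0,0.4,0,0,0,0],[-0.1,0,0.4,0,0,0,0],[-0.1,0,0.4,0,0,0,0],[-0.1,0,0.4,0,0,0,0],[-0.1,-0.4,0.4,0,0,0,0],[-0.1,-0.4,0.4,0,0,0,0],[-0.1,-0.4,0.4,0,0,0,0],[-0.1,-0.4,0.4,0,0,0,0],[-0.1,-0.4,0.4,0,0,0,0],[-0.1,-0.4,0.4,0,0,0,0],[-0.1,-0.4,0.4,0,0,0,0]]]'

```text
time_s: 27.2
tool_pos: [416.5, -303.8, 308.6]
tcp_rot: [[-0.997, 0.075, -0.002], [0.075, 0.997, 0.002], [0.002, 0.001, -1.0]]
contact_force: [0.3, 0.6, 0.5]
gripper_width: 0.002
grip_force: 0.0
```

```bash
python3 - <<'E'
from m import *
s=monitor.observe();print(s['time_s'],s['tool_pos'],s['contact_force'])
d=snap('side','s9');i=d['frame'].astype(int);blue=(i[...,0]-i[...,2]>20)&(i.sum(2)<400)
t=[512.5,-67,-.0725]
q=cv2.convexHull(np.int32(proj(d,W(t,[[a,b,z] for z in(0,73) for a,b in((-65.5,-114),(71,-114),(71,114),(-65.5,114))]).round())))
m=np.zeros(blue.shape,np.uint8);cv2.fillConvexPoly(m,q,1)
top=np.zeros_like(m);cv2.fillConvexPoly(top,np.int32(proj(d,W(t,[[a,b,73] for a,b in((-64,-112),(69,-112),(69,112),(-64,112))])).round()),1)
r=np.s_[180:300,235:380]
print('frac lid blue',blue[top>0].mean(),'blue outside hull',(blue&(m==0))[r].sum(),'before',(lambda j:(((j[...,0]-j[...,2]>20)&(j.sum(2)<400))&(m==0))[r].sum())(load('s8')['frame'].astype(int)))
y,x=np.nonzero((blue)[r]);print('bbox',x.min()+235,x.max()+235,y.min()+180,y.max()+180,'hull',q.reshape(-1,2).min(0),q.reshape(-1,2).max(0))
y,x=np.nonzero((blue&(m==0))[r]);print(np.c_[x+235,y+180][::8].tolist()[:25])
m=(i[...,2]>150)&(i[...,1]<90);m[:240]=0;m[:,330:]=0;y,x=np.nonzero(m);print('red',x.mean(),y.mean())
E
```

```text
27.2 [ 416.50142605 -303.78069629  308.57452169] [0.30609621 0.60593964 0.50504918]
frac lid blue 0.4647001934235977 blue outside hull 157 before 133
bbox 274 339 180 253 hull [279 202] [339 272]
[[274, 180], [283, 180], [278, 181], [286, 181], [281, 182], [276, 183], [284, 183], [279, 184], [274, 185], [282, 185], [277, 186], [285, 186], [281, 187], [277, 188], [285, 188], [281, 189], [277, 190], [285, 190], [281, 191], [285, 192]]
red 270.1202346041056 289.5953079178886
```

```bash
python3 - <<'E'
from m import *
t=[512.5,-67,-.0725];d=load('s9')
P=W(t,[[65,-60,140],[65,0,140],[65,0,180],[-30,-60,73],[0,-80,73],[-50,-90,73],[-20,-20,73]]);uv=proj(d,P).round().astype(int)
for u in uv: print(u,load('s8')['frame'][u[1],u[0]],d['frame'][u[1],u[0]])
for f in('side0','s8','s9'):
    i=load(f)['frame'].astype(int);m=(i[...,2]>1.8*i[...,1])&(i[...,2]>100);m[:265]=0;m[310:]=0;m[:,310:]=0;m[:,240]=0;m[:,:240]=0;y,x=np.nonzero(m);print(f,x.mean(),y.mean(),x.min(),x.max(),y.min(),y.max(),len(x))
print(np.array(monitor.observe()['dq']).round(3))
E
```

```text
[296 194] [68 65 62] [ 96 108 121]
[291 205] [80 73 68] [132 150 169]
[291 193] [77 72 65] [ 86  96 107]
[326 216] [88 80 71] [125 112  98]
[318 211] [91 81 75] [122 109  96]
[334 211] [99 91 84] [129 117 102]
[321 223] [86 80 72] [125 115 106]
side0 273.39122486288846 287.70018281535647 252 294 279 297 547
s8 272.78248587570624 289.454802259887 252 293 280 297 354
s9 272.2643923240938 288.501066098081 252 293 280 297 469
[ 0.023 -0.017  0.005 -0.     0.003 -0.   ]
```

The upright lid is gone: bench colour shows where it stood. The top of the tin is an even blue, and the lever pad is back where it started. Handing in.

```bash
python3 -c "
from h import *
print(workorder.job_done())"
```

```text
the job is handed in; nothing more can be done
None
```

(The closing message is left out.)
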